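# Lock the heat press's swing shaft

## Task

Lock the heat press's swing shaft: push the slotted disc round by its upright pin until the slot lies in line with the steel bar, then push the bar by its black post through the slot, fully home against the end stop. Only push: do not lift the bar out of its guide, and leave the other things on the table where they stand.

Things in the scene. Friction and masses are not known exactly. Their poses are not given: they have to be found in the camera images.
- lock_base: Shaft lock: dark steel plate fixed to the table, 364 x 130 x 8 mm. Origin on the table under the disc's axis; x axis = direction in which the bar is pushed, z up. Along x stand the guide (-252 to -62 mm), the disc (-55 to +55) and the keeper with its end stop (60 to 96). The plate spans x -262 to +102, y -65 to +65 mm.
- guide (a point): Middle of the guide's floor, 14 mm above the table, at lock_base x = -157 mm. The guide is a black open-topped channel 190 mm long, 16 mm wide inside, wall tops 24 mm above the table; the bar lies in it.
- end_stop (a point): Middle of the end stop's face, lock_base x = 88 mm, 21 mm above the table; the stop's top is 32 mm above the table. It closes the keeper: two black walls 24 mm apart and 24 mm high, beyond the disc, between which the bar's nose ends.
- disc (a joint): Turn of the disc about its upright shaft, rad, positive anticlockwise from above. At 0 and equally at pi its slot lies in line with the bar: either will do. Stops at -0.35 and 3.49. It turns stiffly (0.12 N m, 3 N at the pin) and stays where it is left; a bar entering up to about 0.1 rad off pulls it true.
- disc_center (a point): Centre of the slotted aluminium disc's top face, on the shaft axis, 28 mm above the table; turns with the disc, x axis along the slot. Disc 110 mm across. The slot, 22 mm wide with slightly flared mouths, open at the top and both ends, runs right across through the centre; its floor is 12 mm above the table.
- disc_pin (a point): Top centre of the upright steel pin on the disc, by which it is pushed round: 12 mm in diameter, from the disc's top (28 mm) to 70 mm above the table, 42 mm from the shaft axis, square to the slot. At joint 0 it lies on lock_base's -y side, at pi/2 on its +x side (over the keeper), at pi on its +y side.
- lock_bar: Steel bar, 14 x 14 mm, about 0.3 kg, loose in its open guide, slides easily. Origin under its black post, on the bar's underside (14 mm above the table in the guide); x axis along the bar to its nose. It spans x = -10 to +165 mm; the last 12 mm taper to 6 mm wide. Fully home the nose meets the end stop: origin at lock_base x = -77 mm. It travels 153 to 170 mm.
- bar_post (a point): Top centre of the bar's black upright push post: 16 mm in diameter, from the bar's top (28 mm) to 62 mm above the table, at the bar's rear end. Nothing higher than the plate and the guide stands within 55 mm behind it.
- bar_tip (a point): Centre of the bar's nose, the end that goes through the disc; 165 mm ahead of the post, 21 mm above the table.
- mug: Bystander, loose: white ceramic mug, 80 mm wide, 85 mm high with a side handle. Origin at the centre of its underside. Leave it alone.
- tape_roll: Bystander, loose: yellow roll of tape lying flat, 90 mm wide, 24 mm high. Origin at the centre of its underside. Leave it alone.
- drink_bottle: Bystander, loose: white drink bottle, 70 mm wide, 190 mm high, black cap. Origin at the centre of its underside. Leave it alone.
- screw_jar: Bystander, loose: small jar, 60 mm wide, 70 mm high. Origin at the centre of its underside. Leave it alone.
- wrench: Bystander, loose: steel wrench lying flat. Origin at the centre of its underside (on the tool's own length). Leave it alone.
- coasters: Bystander, loose: stack of cork coasters, 90 x 90 x 16 mm. Origin at the centre of its underside. Leave it alone.
- spray_can: Bystander, loose: aluminium can, 52 mm wide, 120 mm high. Origin at the centre of its underside. Leave it alone.
There are look-alikes about, which are no part of the job. Leave any blue or purple look-alike of the lock_bar alone.

How it is judged:
By the outcome, as a careful person would: the job done as asked, in the order asked, and still so for the second after the job is handed in, with the robot touching nothing.
It also fails if it takes over 58 s, if anything falls off the work surface, if the arm or the gripper's body presses on something with over 40 N, if the wrist force passes 120 N, or if a joint passes its speed limit or range.

## Robot

A 6-joint arm with a two-finger parallel gripper is mounted at the origin on the work surface. World frame = base frame: x ahead of the robot, y to its left, z up, the work surface at z = 0. Lengths are in m, angles in rad, forces in N, time in s.
With the tool pointing down it reaches from about 0.375 to 0.975 m from the base axis. Payload 3.8 kg.
Tool frame: the origin (TCP) lies on the centre line of the jaws, within the pads' length; the fingertips stand 14 mm ahead of it and the grasp point (between the pads) lies 5 mm behind it; z points along the fingers, y is the line along which they close (so a half turn about z gives the same grasp; the last joint's range is limited). The gripper opens to 85 mm and grips with 20 to 120 N. Pads are 22 mm wide; open, the fingers measure 114 mm over their backs; the gripper's body (76 mm by 85 mm) begins 54 mm behind the grasp point. The pads swing forward as they close: fully open they stand 13 mm farther back than shut.
Start: joints at [-1.296, 0.264, 1.604, -0, 1.274, -0.037], TCP at [0.207, -0.642, 0.245] pointing down, gripper open.
Joint ranges: [-2.63, 2.63], [-0.94, 2.18], [0.31, 2.57], [-1.31, 4.45], [0, 2.66], [-2.55, 2.55]. Speed limits (rad/s): [2.57, 2.57, 3.14, 3.14, 3.14, 3.14].

## Interface

Orientations are given as a rotation vector (axis times angle).
In Python, from workcell import bot, eyes, spot_in gives the robot as it stands.
- The arm moves only by the tool carry_out, never from a script. Its argument "series" is text: rows parted by semicolons, each of 4 numbers parted by spaces: the shift along the world's x, y, z in m, then the turn about the world's z in degrees. In form: tx ty tz roll; .... A call has 1 to 20 rows; each row shifts and turns the commanded pose from where the row before left it; what a row does not reach is not made up. A row lasts 1/8 s, in which the tool goes at most 62.5 mm and 10.7 degrees, less where a joint would pass 70% of its speed; a pose out of reach is approached as far as the arm can. A call is refused whole if a number of a shift passes 0.0625 or a number of a turn 10.7, either way. A call with a gripper value outside its range is refused whole. "jaw" is the gripper command: -1 is shut, 1 is fully open, values between are in proportion, set as the call begins (left out, the last holds). The fingers move at their own pace and stop on an object; "grip_force" is the grip in N (left out, the last holds). Time passes only in rows, so rows that do not move let the fingers close. It gives the time, the measured TCP pose, the force, the opening and the grip force at its end, in the units of the state.
- bot.read_state(): the state, without advancing time (a new reading comes with each control period).
- eyes.read_camera(name): name is "scene" or "top" or "wrist"; returns (picture, depth): 400x640x3 uint8, blue, green, red; 400x640 float32, m along the optical axis (not along the pixel's ray), 0 where there is no reading.
- eyes.get_calibration(name): a dict with "K" (3x3 intrinsics, pixels), "position" and "rotation" of the camera in the world; the wrist camera has in their place "T_tool_cam" (4x4, takes a point from camera to tool coordinates, whose origin is the TCP and whose axes are the flange's). Camera axes: x right, y down, z forward; pixel columns grow to the right and rows downward; lengths in m; the calibration is good to about 2 mm. A picture is of the moment at which its call begins: read the wrist's pose just before it. get_calibration takes no time and is no camera call.
- bot.finish_job(): hands the job in; it is judged then, once.
Trained networks look in the newest picture that a camera, given by its name, has taken for a name from the list of things; names that differ only in an ending like _2 or _b are one class to them, and where a whole thing is asked for, a point or a joint stands for the part that bears it (a point fixed in the world has none). Each returns a list of dicts, best first, with "score" (0 to 1); they miss things now and then, are a little off and sometimes report something else, mostly with a low value. They report only what shows in the picture. A call takes as long as a camera call. They do not tell look-alikes from the thing itself.
- spot_in(camera, target): "rect" ([centre column, centre row, width, height] in pixels, round what is visible of it).
The state is a dict: "time": time; "q": joint angles; "joint_vel": joint speeds; "joint_torque": joint torques, N m; "tool_pos": TCP position; "tcp_rot": TCP orientation; "wrist_force": force on the tool from outside, world axes, zero at the start; "torque": the same for the moment, N m; "width": opening from 0.0 (shut) to 1.0 (fully open); "grip_force": force on a finger pad.
Only numpy, scipy, OpenCV 4.12 (cv2) and the standard library are available. Lean on these libraries where they do the work, as an engineer would, in place of code of your own. Each camera call takes 0.05 s, during which the arm holds its last target. There are 200 camera calls.

## Working session

There is one attempt and no reset: what is moved stays moved. The work goes in short steps, Python scripts to look and compute and a tool call to move; the robot and the scene stay as the last step left them, time stands still between calls to the robot, and variables do not carry over. Pictures are saved under pics/ and viewed, at most 10 in all, crops included, and the job is handed in when it is done.

Besides the shell and the picture viewer there is one more tool, called after ">>>" as name(argument=value, ...) on one line, values as JSON. carry_out: Moves the arm, as the interface text tells. Its arguments: {"type":"object","properties":{"series":{"type":"string"},"jaw":{"type":"number"},"grip_force":{"type":"number"}},"required":["series"]}

```bash
mkdir -p pics
cat > h.py <<'E'
import numpy as np, cv2
from workcell import bot, eyes, spot_in
from scipy.spatial.transform import Rotation as R
def cam(name):
    s=bot.read_state(); im,d=eyes.read_camera(name); c=eyes.get_calibration(name)
    K=np.array(c["K"])
    if name=="wrist":
        T=np.eye(4); T[:3,:3]=R.from_rotvec(s["tcp_rot"]).as_matrix(); T[:3,3]=s["tool_pos"]
        T=T@np.array(c["T_tool_cam"])
    else:
        T=np.eye(4); r=np.array(c["rotation"]); T[:3,:3]=r if r.shape==(3,3) else R.from_rotvec(r).as_matrix(); T[:3,3]=c["position"]
    return im,d,K,T
def pt(u,v,K,T,d=None,z=None):
    """world point of pixel by depth d or on plane z"""
    r=T[:3,:3]@np.linalg.solve(K,[u,v,1.]); o=T[:3,3]
    return o+r*(d if z is None else (z-o[2])/r[2])
def pix(p,K,T):
    c=K@(T[:3,:3].T@(np.array(p)-T[:3,3])); return c[:2]/c[2]
E
python3 - <<'E'
from h import *
for n in ("top","scene"):
    im,d,K,T=cam(n); cv2.imwrite(f"pics/{n}0.png",im); print(n,T[:3,3].round(3),K[0,0])
    for t in ("lock_base","lock_bar","bar_post","disc","disc_pin","bar_tip","guide","end_stop"):
        try:
            for o in spot_in(n,t)[:3]:
                u,v,w,h=o["rect"]; dd=d[int(v),int(u)]
                print(t,round(o["score"],2),np.round(o["rect"]),pt(u,v,K,T,dd).round(3))
        except Exception as e: print(t,e)
E
```

```text
top [ 0.496 -0.006  1.298] 434.6376041895473
lock_base 0.88 [324. 218. 127.  64.] [ 0.571 -0.019  0.026]
lock_bar 0.85 [298. 213.  61.  21.] [0.585 0.058 0.032]
lock_bar 0.71 [258. 136.  57.  24.] [0.823 0.178 0.014]
lock_bar 0.57 [182. 183.  51.  20.] [0.681 0.405 0.013]
bar_post 0.85 [257. 135.  56.  27.] [0.824 0.182 0.014]
bar_post 0.73 [298. 215.  59.  16.] [0.582 0.059 0.028]
bar_post 0.63 [182. 182.  56.  19.] [0.685 0.407 0.009]
disc 0.68 [353. 225.  41.  40.] [ 0.549 -0.101  0.017]
disc 0.63 [326. 219. 124.  66.] [ 0.569 -0.024  0.027]
disc_pin 0.88 [354. 222.  34.  36.] [ 0.558 -0.104  0.016]
disc_pin 0.27 [263. 253.  42.  28.] [0.472 0.164 0.003]
bar_tip 0.91 [182. 181.  55.  19.] [0.688 0.405 0.014]
bar_tip 0.72 [300. 211.  56.  15.] [0.591 0.053 0.029]
bar_tip 0.55 [256. 133.  61.  23.] [ 0.835  0.186 -0.005]
guide 0.67 [310. 172.  18.  22.] [0.702 0.022 0.073]
guide 0.61 [326. 219. 127.  64.] [ 0.569 -0.023  0.026]
end_stop 0.69 [329. 218. 127.  65.] [ 0.571 -0.032  0.013]
scene [ 1.028 -0.507  0.662] 383.8288459945801
lock_base 0.87 [293. 237. 151.  95.] [ 0.598 -0.069  0.026]
lock_base 0.68 [225. 218.  66.  42.] [ 0.415 -0.118  0.006]
lock_bar 0.64 [323. 206.  54.  45.] [0.582 0.061 0.024]
lock_bar 0.55 [433. 232.  21.  53.] [0.83  0.174 0.013]
lock_bar 0.47 [202. 301.  56.  54.] [ 0.577 -0.308  0.016]
bar_post 0.68 [425. 172.  20.  36.] [0.697 0.38  0.009]
bar_post 0.58 [325. 205.  63.  46.] [0.582 0.068 0.023]
disc 0.84 [273. 243.  48.  43.] [ 0.577 -0.111  0.026]
disc_pin 0.65 [271. 241.  53.  42.] [ 0.557 -0.099  0.009]
bar_tip 0.88 [431. 233.  17.  50.] [0.827 0.169 0.009]
bar_tip 0.8 [426. 169.  17.  38.] [0.693 0.395 0.011]
bar_tip 0.68 [324. 205.  60.  42.] [0.568 0.083 0.006]
guide 0.63 [296. 236. 154.  92.] [ 0.587 -0.048  0.007]
end_stop 0.85 [295. 237. 155.  98.] [ 0.588 -0.052  0.006]
```

View pics/top0.png

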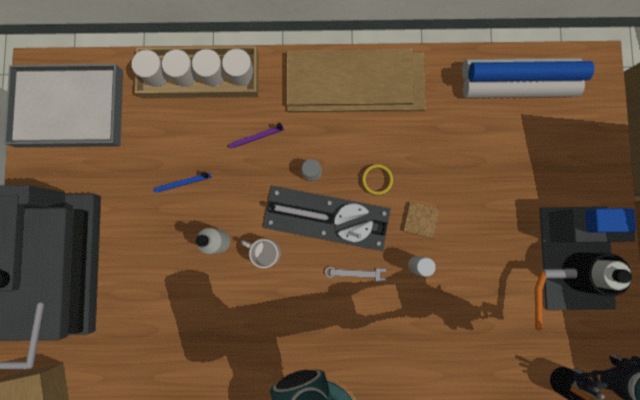

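View pics/scene0.png

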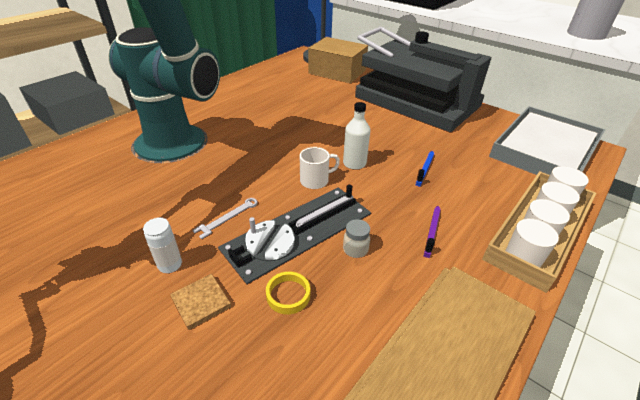

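Three things could pass for the lock bar in the top view: purple at (256,136), blue at (182,182), and steel in the guide at (298,213). The steel one, lying in the guide on the plate, fits the description. The disc is at about (353,223) and its slot looks oblique. I'll check with one close crop.

Run:
```python
from h import *
a=cv2.imread("pics/top0.png")[175:260,255:400]; b=cv2.imread("pics/scene0.png")[175:285,210:380]
a=cv2.resize(a,None,fx=5,fy=5,interpolation=cv2.INTER_CUBIC)
cv2.imwrite("pics/topcrop.png",a)
```

```text
(no output)
```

View pics/topcrop.png

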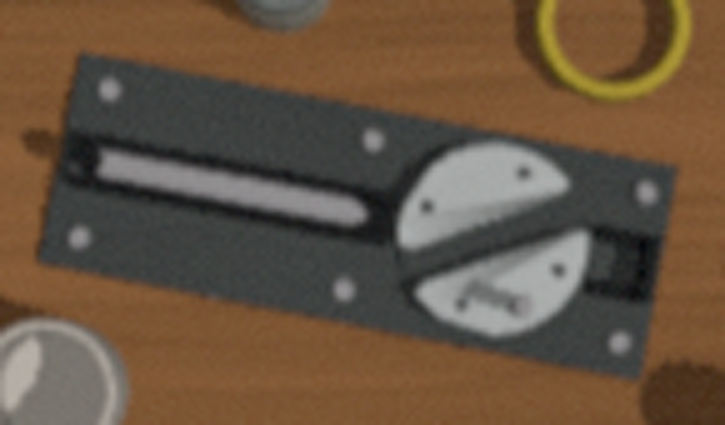

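The crop shows the steel bar in its guide: black post at the left end (82,160), nose at (365,213). The slot runs from lower left (400,265) to upper right (575,200), and the pin is on the lower side near (520,303). That puts the disc at about +0.5 rad. Next I'll fit the plate pose and locate everything else.

Run:
```python
from h import *
im,d,K,T=cam("top")
f=lambda u,v,z:pt(255+(u+.5)/5-.5,175+(v+.5)/5-.5,K,T,z=z)
c=[f(u,v,.008) for u,v in((82,52),(677,167),(637,380),(38,262))]
loc=np.array([[-.262,.065],[.102,.065],[.102,-.065],[-.262,-.065]])
W=np.array(c)[:,:2]
mu,mw=loc.mean(0),W.mean(0); H=(loc-mu).T@(W-mw); U,S,Vt=np.linalg.svd(H); Rm=Vt.T@U.T
o=mw-Rm@mu; yaw=np.arctan2(Rm[1,0],Rm[0,0]); print("base",o.round(4),"yaw deg",np.degrees(yaw),"res",np.abs((loc@Rm.T+o)-W).max().round(4))
B=lambda p:(Rm.T@(np.array(p)[:2]-o)).round(4)
print("disc c",B(f(492,238,.028)),"bar tip",B(f(368,213,.028)),"post",B(f(82,160,.062)))
s0=f(400,258,.028);s1=f(575,200,.028)
print("slot ang base",np.degrees(np.arctan2(*(B(s1)-B(s0))[::-1])), "pin?",B(f(520,303,.07)),B(f(470,300,.07)))
np.savez("base.npz",o=o,Rm=Rm,yaw=yaw)
for n,z in (("mug",.085),("tape_roll",.024),("drink_bottle",.19),("screw_jar",.07),("coasters",.016),("spray_can",.12),("wrench",.01)):
    for q in spot_in("top",n)[:1]:
        u,v=q["rect"][:2]; p=pt(u,v,K,T,z=z); print(n,round(q["score"],2),p.round(3),B(p))
im,d,K,T=cam("scene")
# points of pin in scene: high points near disc
v,u=np.mgrid[200:290,220:380]; P=np.array([pt(a,b,K,T,d[b,a]) for a,b in zip(u.ravel(),v.ravel())])
L=(P[:,:2]-o)@Rm
for nm,m in(("pin",(np.hypot(*L.T)<.06)&(P[:,2]>.045)&(P[:,2]<.09)),):
    print(nm,m.sum(),np.median(L[m],0).round(4),P[m,2].max())
v,u=np.mgrid[170:240,310:380]; P=np.array([pt(a,b,K,T,d[b,a]) for a,b in zip(u.ravel(),v.ravel())]); L=(P[:,:2]-o)@Rm
m=(L[:,0]<-.2)&(L[:,0]>-.28)&(abs(L[:,1])<.03)&(P[:,2]>.04)&(P[:,2]<.08); print("post",m.sum(),np.median(L[m],0))
s=bot.read_state(); print(s["time"],s["tcp_rot"],s["width"])
```

```text
base [ 0.5576 -0.1022] yaw deg -101.74209576961194 res 0.0016
disc c [-0.0004  0.0004] bar tip [-0.0742  0.0008] post [-0.2404 -0.003 ]
slot ang base 29.38954278469448 pin? [ 0.0192 -0.0352] [-0.0088 -0.0389]
mug 0.62 [0.471 0.155 0.085] [-0.2339 -0.1375]
tape_roll 0.86 [ 0.682 -0.175  0.024] [0.0457 0.1365]
drink_bottle 0.58 [0.505 0.27  0.19 ] [-0.3537 -0.1272]
screw_jar 0.54 [0.706 0.02  0.07 ] [-0.1503  0.1204]
coasters 0.83 [ 0.562 -0.297  0.016] [0.1899 0.0437]
spray_can 0.66 [ 0.43  -0.275  0.12 ] [ 0.1948 -0.0894]
wrench 0.91 [ 0.398 -0.112  0.01 ] [ 0.0422 -0.1542]
pin 55 [ 0.0258 -0.031 ] 0.07062955683161987
post 56 [-0.2338107   0.00523284]
1.35 [-3.10343641e+00 -4.87748340e-01  3.58058890e-06] 1.0013759725329983
```

>>> carry_out(series="0.03 0.0494 0 6.04; 0.03 0.0494 0 6.04; 0.03 0.0494 0 6.04; 0.03 0.0494 0 6.04; 0.03 0.0494 0 6.04; 0.03 0.0494 0 6.04; 0.03 0.0494 0 6.04; 0.03 0.0494 0 6.04; 0.03 0.0494 0 6.04; 0.03 0.0494 0 6.04; 0 0 0 0; 0 0 0 0", jaw=-1, grip_force=30)

```text
time: 2.85
tool_pos: [0.5069, -0.1485, 0.2453]
tcp_rot: [2.436, 1.983, -0.001]
wrist_force: [-1.0, 0.0, 0.1]
width: -0.001
grip_force: 0.0
```

```bash
cat >> h.py <<'E'
b=np.load("base.npz"); o,Rm=b["o"],b["Rm"]
B=lambda p:(Rm.T@(np.array(p)[:2]-o)).round(4)
def st():
    s=bot.read_state(); M=R.from_rotvec(s["tcp_rot"]).as_matrix()
    print("t",round(s["time"],2),"tcp",np.round(s["tool_pos"],4),"base",B(s["tool_pos"]),"yaw x",np.degrees(np.arctan2(M[1,0],M[0,0])).round(1),"F",np.round(s["wrist_force"],1),"w",round(s["width"],3),"q",np.round(s["q"],2)); return s
def grid(im,K,T):
    "overlay predicted plate outline, disc centre, bar axis"
    for l,z in(((-.262,.065),.008),((.102,.065),.008),((.102,-.065),.008),((-.262,-.065),.008),((0,0),.028),((0,-.042),.07),((-.077,0),.062)):
        q=pix([*(o+Rm@np.array(l)),z],K,T); 
        if 0<=q[0]<640 and 0<=q[1]<400: cv2.drawMarker(im,(int(q[0]),int(q[1])),(0,255,0),0,12,1)
    return im
E
python3 - <<'E'
from h import *
st(); im,d,K,T=cam("wrist"); cv2.imwrite("pics/w1.png",grid(im.copy(),K,T))
E
```

```text
t 2.85 tcp [ 0.5069 -0.1485  0.2453] base [ 0.0556 -0.0402] yaw x 78.3 F [-1.   0.   0.1] w -0.001 q [-0.33 -0.01  1.92 -0.    1.24 -0.13]
```

View pics/w1.png

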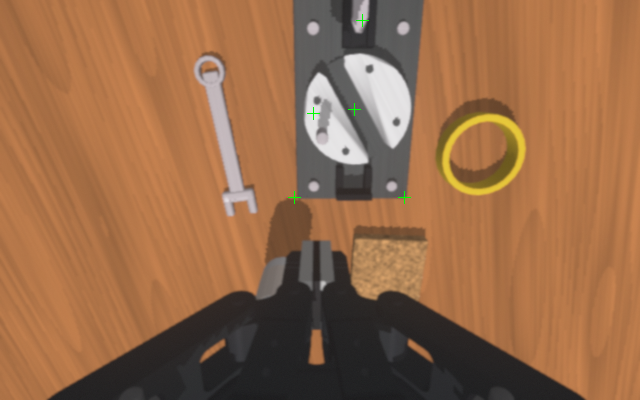

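>>> carry_out(series="0 0 -0.0475 0; 0 0 -0.0475 0; 0 0 -0.0475 0; 0 0 -0.0475 0; 0 0 0 0; 0.001 0.0048 0 0; 0.001 0.0048 0 0; 0.001 0.0048 0 0; 0.001 0.0048 0 0; 0.001 0.0048 0 0; 0.001 0.0048 0 0; 0.001 0.0048 0 0; 0.0007 0.0032 0 0; 0 0 0 0")

```text
time: 4.65
tool_pos: [0.5138, -0.1114, 0.0551]
tcp_rot: [-2.435, -1.983, 0.002]
wrist_force: [-1.9, -2.6, -1.0]
width: -0.002
grip_force: 1.2
```

Run:
```python
from h import *
st(); im,d,K,T=cam("wrist"); cv2.imwrite("pics/w2.png",im)
im2,d,K,T=cam("top"); a=cv2.resize(im2[175:260,255:400],None,fx=5,fy=5,interpolation=cv2.INTER_CUBIC)
cv2.imwrite("pics/both.png",np.vstack([cv2.resize(im,(480,300)),cv2.resize(a,(480,281))]))
```

```text
t 4.65 tcp [ 0.5138 -0.1114  0.0551] base [ 0.0178 -0.041 ] yaw x 78.3 F [-1.9 -2.6 -1. ] w -0.002 q [-0.26  0.18  2.09 -0.    0.87 -0.06]
```

View pics/both.png

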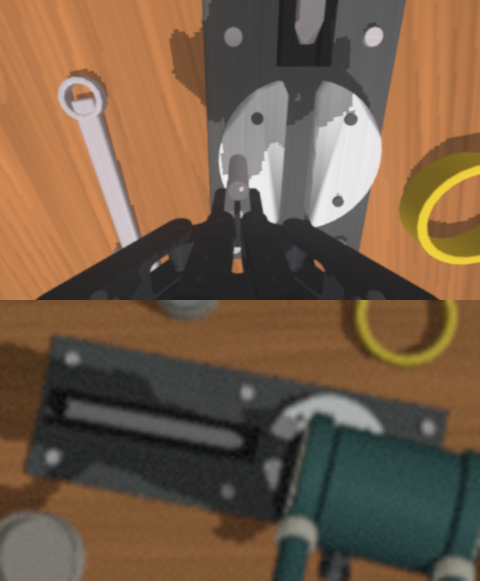

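The wrist view shows the slot nearly in line with the bar, with the pin at (238,185) against the fingers. I'll back off, rise and measure the slot angle.

>>> carry_out(series="-0.006 -0.029 0 0; -0.006 -0.029 0.03 0; 0 0 0.06 0; 0 0 0.06 0; 0 0 0 0; 0 0 0 0")

```text
time: 5.5
tool_pos: [0.5033, -0.1695, 0.2059]
tcp_rot: [2.436, 1.982, 0.002]
wrist_force: [-0.2, 1.1, -0.3]
width: 0.002
grip_force: 0.0
```

Run:
```python
from h import *
st(); im,d,K,T=cam("wrist")
# rectified map of lock_base at z=28mm: 4 px/mm, rows = -x_b up, cols = y_b
s=2500; xs=np.arange(-.13,.11,1/s); ys=np.arange(-.08,.08,1/s)
Y,X=np.meshgrid(ys,xs); P=np.stack([o[0]+Rm[0,0]*X+Rm[0,1]*Y,o[1]+Rm[1,0]*X+Rm[1,1]*Y,np.full_like(X,.028)],-1)
c=(P-T[:3,3])@T[:3,:3]@K.T; m=(c[...,:2]/c[...,2:]).astype(np.float32)
r=cv2.remap(im,m,None,cv2.INTER_LINEAR); cv2.imwrite("pics/rect3.png",r)
```

```text
t 5.5 tcp [ 0.5033 -0.1695  0.2059] base [ 0.0769 -0.0394] yaw x 78.3 F [-0.2  1.1 -0.3] w 0.002 q [-0.37  0.02  1.96  0.    1.16 -0.17]
```

View pics/rect3.png

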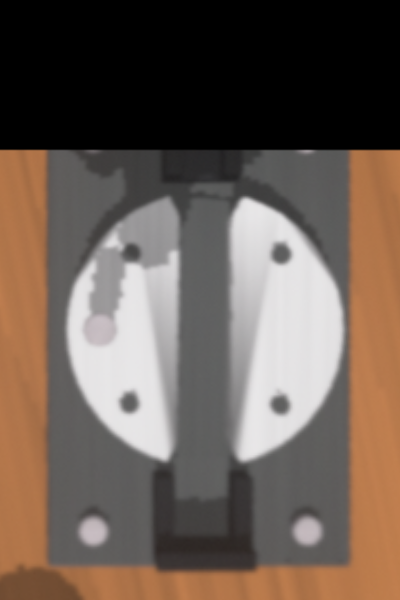

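The rectified view shows the slot upright at columns 178–235 and the pin at (99,330). The disc is within about 0.01 rad of true, and the slot centre is about 2 mm to +y of my estimate. Now I'll go towards the post, looking on the way.

>>> carry_out(series="0.0165 0.049 0 0; 0.0165 0.049 0 0; 0.0165 0.049 0 0; 0.0165 0.049 0 0; 0 0 0 0; 0 0 0 0")

```text
time: 6.3
tool_pos: [0.5676, 0.0265, 0.2032]
tcp_rot: [-2.434, -1.983, 0.005]
wrist_force: [-0.7, 0.2, 0.6]
width: 0.001
grip_force: 0.0
```

Run:
```python
from h import *
st(); im,d,K,T=cam("wrist")
print("cam in tool",np.array(eyes.get_calibration("wrist")["T_tool_cam"])[:3,3].round(3))
s=2500; xs=np.arange(-.32,-.14,1/s); ys=np.arange(-.08,.08,1/s)
Y,X=np.meshgrid(ys,xs); P=np.stack([o[0]+Rm[0,0]*X+Rm[0,1]*Y,o[1]+Rm[1,0]*X+Rm[1,1]*Y,np.full_like(X,.062)],-1)
c=(P-T[:3,3])@T[:3,:3]@K.T; m=(c[...,:2]/c[...,2:]).astype(np.float32)
cv2.imwrite("pics/rect4.png",cv2.remap(im,m,None,cv2.INTER_LINEAR))
```

```text
t 6.3 tcp [0.5676 0.0265 0.2032] base [-0.128  -0.0164] yaw x 78.3 F [-0.7  0.2  0.6] w 0.001 q [ 0.    0.1   1.88 -0.    1.17  0.21]
cam in tool [ 0.079  0.    -0.129]
```

View pics/rect4.png

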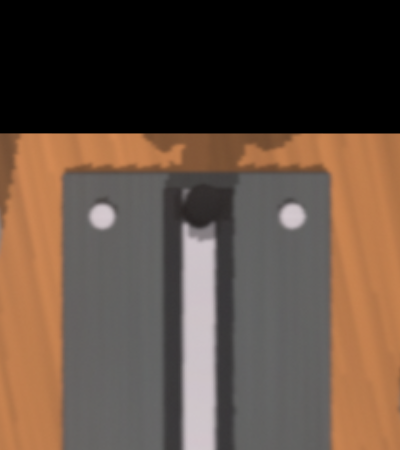

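Post top in the rectified view is at (201,206), which is base x about -0.238, y about 0. I'll go behind it, descend, and check before pushing.

>>> carry_out(series="0.0163 0.05 0 0; 0.0163 0.05 0 0; 0.0164 0.05 0 0; 0 0 0 0; 0 0 -0.05 0; 0 0 -0.05 0; 0 0 -0.051 0; 0 0 0 0; 0 0 0 0")

```text
time: 7.48
tool_pos: [0.6188, 0.1752, 0.0558]
tcp_rot: [2.438, 1.98, 0.002]
wrist_force: [0.9, -0.4, 0.7]
width: 0.001
grip_force: 0.0
```

```bash
python3 -c "
from h import *
st()"
```

```text
t 7.47 tcp [0.6188 0.1752 0.0558] base [-0.2841  0.0034] yaw x 78.2 F [ 0.9 -0.4  0.7] w 0.001 q [ 0.24  0.38  1.83 -0.    0.93  0.44]
```

>>> carry_out(series="-0.0035 -0.006 -0.003 0; -0.0022 -0.0105 0 0; -0.0022 -0.0105 0 0; -0.0022 -0.0105 0 0; -0.0022 -0.0105 0 0; -0.0022 -0.0105 0 0; -0.0022 -0.0105 0 0; -0.0022 -0.0105 0 0; -0.0022 -0.0105 0 0; -0.0022 -0.0105 0 0; 0 0 0 0")

```text
time: 8.85
tool_pos: [0.5933, 0.0742, 0.0505]
tcp_rot: [-2.437, -1.982, 0.004]
wrist_force: [-0.7, 0.3, -0.1]
width: -0.001
grip_force: 0.0
```

```bash
python3 -c "
from h import *
st()"
```

```text
t 8.85 tcp [0.5933 0.0742 0.0505] base [-0.18  -0.001] yaw x 78.2 F [-0.7  0.3 -0.1] w -0.001 q [ 0.08  0.31  1.93 -0.    0.9   0.29]
```

>>> carry_out(series="-0.002 -0.0105 0 0; -0.002 -0.0105 0 0; -0.002 -0.0105 0 0; -0.002 -0.0105 0 0; -0.002 -0.0105 0 0; -0.002 -0.0105 0 0; -0.0015 -0.008 0 0; 0 0 0 0")

```text
time: 9.85
tool_pos: [0.5804, 0.0037, 0.051]
tcp_rot: [-2.438, -1.982, 0.002]
wrist_force: [0.6, 0.8, -0.3]
width: 0.004
grip_force: 0.0
```

Run:
```python
from h import *
st(); im,d,K,T=cam("scene"); a=cv2.resize(im[170:285,210:380],None,fx=3,fy=3,interpolation=cv2.INTER_CUBIC)
im,d,K,T=cam("wrist"); cv2.imwrite("pics/b5.png",np.vstack([a,cv2.resize(im[:250],(510,199))]))
```

```text
t 9.85 tcp [0.5804 0.0037 0.051 ] base [-0.1084  0.0008] yaw x 78.2 F [ 0.6  0.8 -0.3] w 0.004 q [-0.04  0.28  1.97 -0.    0.89  0.17]
```

View pics/b5.png

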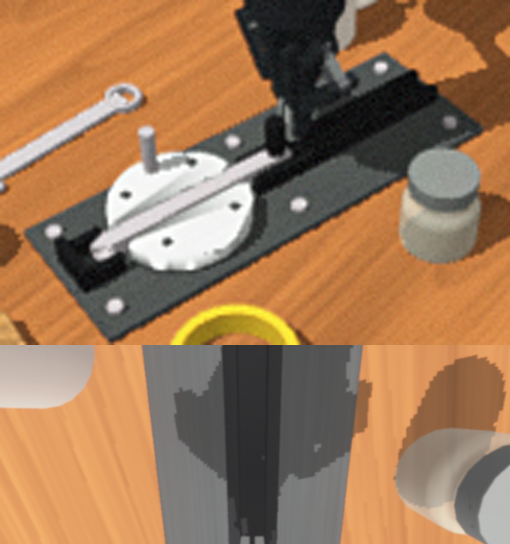

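The bar is through the slot with its nose in the keeper at (100,245) in the scene crop. The last stretch goes gently, watching the force.

>>> carry_out(series="-0.0007 -0.0035 0 0; -0.0007 -0.0035 0 0; -0.0005 -0.0025 0 0; -0.0003 -0.0015 0 0; 0 0 0 0")

```text
time: 10.58
tool_pos: [0.5786, -0.0064, 0.0512]
tcp_rot: [-2.437, -1.983, 0.001]
wrist_force: [0.0, 0.4, -0.9]
width: 0.001
grip_force: 0.3
```

>>> carry_out(series="-0.0004 -0.0018 0 0; 0 0 0 0")

```text
time: 10.82
tool_pos: [0.5783, -0.0081, 0.0513]
tcp_rot: [2.437, 1.983, -0.0]
wrist_force: [-0.5, 1.2, 0.1]
width: -0.001
grip_force: 0.4
```

>>> carry_out(series="-0.0004 -0.0018 0 0; 0 0 0 0")

```text
time: 11.08
tool_pos: [0.5779, -0.0099, 0.0513]
tcp_rot: [2.437, 1.983, -0.0]
wrist_force: [-0.7, 0.8, -0.3]
width: 0.002
grip_force: 0.5
```

>>> carry_out(series="-0.0003 -0.0015 0 0; 0 0 0 0")

```text
time: 11.32
tool_pos: [0.578, -0.0104, 0.0514]
tcp_rot: [-2.437, -1.982, -0.002]
wrist_force: [0.6, 4.0, -0.8]
width: -0.005
grip_force: 2.5
```

>>> carry_out(series="-0.0003 -0.0015 0 0; 0 0 0 0")

```text
time: 11.58
tool_pos: [0.578, -0.0107, 0.0516]
tcp_rot: [-2.437, -1.98, -0.005]
wrist_force: [1.8, 9.6, -0.1]
width: 0.003
grip_force: 4.8
```

>>> carry_out(series="-0.0003 -0.0015 0 0; 0 0 0 0")

```text
time: 11.82
tool_pos: [0.5781, -0.0109, 0.0518]
tcp_rot: [-2.436, -1.979, -0.008]
wrist_force: [2.8, 13.9, -0.9]
width: 0.0
grip_force: 7.2
```

The force has risen to 14 N and the tool has stopped where the end stop should be. I'll back off, rise and check.

>>> carry_out(series="0.004 0.02 0 0; 0.004 0.02 0 0; 0 0 0.06 0; 0 0 0.06 0; 0 0 0.05 0; 0.0163 0.05 0 0; 0 0 0 0; 0 0 0 0")

```text
time: 12.82
tool_pos: [0.6008, 0.0762, 0.2205]
tcp_rot: [-2.435, -1.984, 0.003]
wrist_force: [-0.8, -0.3, -0.8]
width: -0.0
grip_force: 0.0
```

Run:
```python
from h import *
st(); im,d,K,T=cam("scene"); a=cv2.resize(im[180:285,210:380],None,fx=3,fy=3,interpolation=cv2.INTER_CUBIC)
im,d,K,T=cam("top"); b=cv2.resize(im[175:260,255:400],(510,299),interpolation=cv2.INTER_CUBIC)
cv2.imwrite("pics/b6.png",np.vstack([a,b[:280]]))
```

```text
t 12.82 tcp [0.6008 0.0762 0.2205] base [-0.1835  0.006 ] yaw x 78.4 F [-0.8 -0.3 -0.8] w -0.0 q [ 0.09  0.15  1.78 -0.    1.21  0.29]
```

View pics/b6.png

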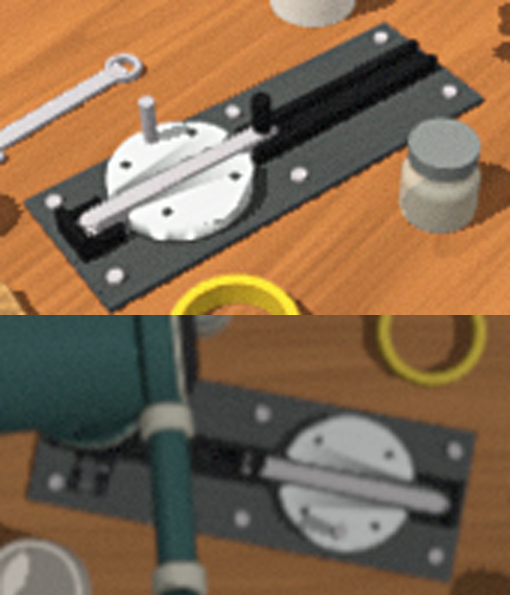

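The bar passes through the slot, with its nose at (448,503) in the keeper. I'll do a quick numeric check of the nose position, and hand in if it's home.

Run:
```python
from h import *
im,d,K,T=cam("top")
tip=B(pt(255+448/3.517,175+188/3.517,K,T,z=.028)); print("nose",tip)
row=[im[int(round(q[1])),int(round(q[0]))].mean().round() for q in (pix([*(o+Rm@np.array([x,0.001])),.028],K,T) for x in np.arange(.07,.104,.002))]
print(row)
```

```text
nose [ 0.087  -0.0011]
[np.float64(147.0), np.float64(147.0), np.float64(147.0), np.float64(144.0), np.float64(144.0), np.float64(135.0), np.float64(109.0), np.float64(122.0), np.float64(88.0), np.float64(40.0), np.float64(24.0), np.float64(24.0), np.float64(35.0), np.float64(58.0), np.float64(58.0), np.float64(83.0), np.float64(86.0)]
```

The nose is at 0.087 m and the stop face at 0.088 m, so the bar is home.

```bash
python3 -c "
from workcell import bot
print(bot.finish_job())"
```

```text
the job is handed in; nothing more can be done
None
```

The shaft is locked and the job handed in at about 13 s: the disc's slot is in line with the bar, and the bar has been pushed through it against the end stop (nose measured at 87 mm, stop face at 88 mm); nothing else was touched.

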